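Fit the extension to the pastry stand and set it out

ROBOT

A 6-joint arm with a two-finger parallel gripper is mounted at the origin on the work surface. World frame = base frame: x ahead of the robot, y to its left, z up, the work surface at z = 0. Lengths are in mm, angles in rad, forces in N, time in s.
With the tool pointing down it reaches from about 275 to 1000 mm from the base axis. Payload 8.4 kg.
Tool frame: the origin (TCP) lies on the centre line of the jaws, within the pads' length; the fingertips stand 17 mm ahead of it and the grasp point (between the pads) lies 2 mm behind it (r.tcp_to_tips is the z of the fingertips in the tool frame, in mm); z points along the fingers, y is the direction in which the jaws open and shut (so a half turn about z gives the same grasp; the last joint's range is limited). The gripper opens to 85 mm and grips with 20 to 120 N. Pads are 22 mm wide; open, the fingers measure 114 mm over their backs; the gripper's body (76 mm by 85 mm) begins 54 mm behind the grasp point. The pads swing forward as they close: fully open they stand 13 mm farther back than shut.
Start: joints at [1.144, 0.353, 1.633, -0, 1.155, -0.002], TCP at [257.586, 569.454, 248.281] pointing down, gripper open.
Joint ranges: [-2.63, 2.63], [-0.92, 2.1], [0.06, 2.66], [-1.3, 4.44], [0, 2.69], [-3.02, 3.02]. Speed limits (rad/s): [2.22, 2.22, 2.79, 3.14, 3.14, 3.14].

INTERFACE

Orientations are given as [roll, pitch, yaw] about the fixed x, y, z axes, in that order (R = Rz(yaw) Ry(pitch) Rx(roll)).
In Python, from rig import r, cams, job gives the robot as it stands.
- The arm moves only by the tool drive_tool, never from a script. Its argument "deltas" is a list of rows, each a list of 4 numbers: the shift along the tool's x, y, z in cm, then the turn about the tool's z in rad. In form: [[x, y, z, roll], ...]. A call has 1 to 12 rows; each row shifts and turns the commanded pose from where the row before left it, along the tool's axes as they then stand; what a row does not reach is not made up. A row lasts 1/12 s, in which the tool goes at most 41.7 mm and 7.16 degrees, less where a joint would pass 70% of its speed; a pose out of reach is approached as far as the arm can. A call with a gripper value outside its range is refused whole. "jaw" is the closure, from 0 (fully open) to 1 (shut), set as the call begins (left out, the last holds). The fingers move at their own pace and stop on an object; "force" is the grip in N (left out, the last holds). Time passes only in rows, so rows that do not move let the fingers close. It gives the time, the measured TCP pose, the force and the opening at its end, in the units of the state.
- r.sense(): the state, without advancing time (a new reading comes with each control period).
- cams.grab_frame(name): name is "scene" or "top"; returns (picture, depth): 480x640x3 uint8, red, green, blue; 480x640 float32, mm along the optical axis (not along the pixel's ray), 0 where there is no reading.
- cams.camera_params(name): a dict with "fx", "fy", "cx", "cy" (pixels), "R" (3x3) and "t" (3): a world point X has camera coordinates R X + t. Camera axes: x right, y down, z forward; pixel columns grow to the right and rows downward; lengths in mm; the calibration is good to about 2 mm. A picture is of the moment at which its call begins. camera_params takes no time and is no camera call.
- job.sign_off(): hands the job in, once; it reports no verdict.
The state is a dict: "clock": time; "qpos": joint angles; "qvel": joint speeds; "joint_efforts": joint torques, N m; "eef_pos": TCP position; "tcp_rot": TCP orientation; "contact_force": force on the tool from outside, world axes, zero at the start; "wrist_torque": the same for the moment, N m; "opening": opening from 0.0 (shut) to 1.0 (fully open).
Only numpy, scipy, OpenCV 4.12 (cv2) and the standard library are available. Lean on these libraries where they do the work, as an engineer would, in place of code of your own. Each camera call takes 0.05 s, during which the arm holds its last target. There are 200 camera calls.

TASK

Lift the carton out of the display stand's channel and stand it upright on the stand's deck. Then lay the extension in the channel in front of the stub, let go of it, and slide it along onto the stub until it is fully home and the spring button pops up through its hole. Finally stand the jar upright in the middle of the extension's plate, leaving everything else on the counter where it is.

Things in the scene. Friction and masses are not known exactly. Their poses are not given: they have to be found in the camera images.
- stand: Low fixed display stand. Origin on the counter below its deck's front face; z up. The deck, a wooden-topped block, spans x -80..80, y 0..150 mm, flat top at z = 48. Along -y a square stub sticks out above a straight channel. All three are listed as points with these same axes.
- deck (a point): Centre of the deck's flat top, 160 mm (x) by 150 mm (y), at (0, 75, 48) mm in the stand's frame.
- stub (a point): Centre of the free end of the steel stub, at (0, -75, 24) mm in the stand's frame. The stub is 26 mm wide (x), 28 mm high (z 10..38) and runs along y from the deck's front to y = -65; its last 10 mm, the nose, is 18 x 20 mm. The tube is 36 x 32 mm inside. A collar at its root stops the tube with its mouth at y = -4 mm.
- channel (a point): Middle of the channel's open part, on its floor, at (0, -170, 4) mm in the stand's frame. The channel runs along y from 0 to -270 on a plate 100 mm wide; floor at z = 4. Side rails stand 49 mm apart inside, upright for 5 mm, then lean outward at 45 degrees, tops at z = 14, 66 mm wide over all. There is room here for the whole extension clear of the stub.
- button (a joint): Domed steel spring button (22 mm sphere) on the stub, at y = -45 mm in the stand's frame, top at z = 46 when out. Value = metres pressed: 0 out, 0.008 fully down; spring 2 N to start, 4 N at the end. The tube's upturned lip rides it down (some 5 to 12 N of push on the tube); it pops out when the hole is above it.
- ext_mid (a point): Extension: square steel tube 170 mm long (y), 44 wide (x), 40 high, walls 4, 0.4 kg, lying right way up, a wooden plate on its closed half. Point on its centre line, 20 mm above its underside, just beside the plate: grasp here across the 44 mm. y points to the open mouth, 73 mm on; the flat closed end to push on is 97 mm back. When home it is at (0, -77, 24) mm in the stand's frame, axes parallel.
- ext_hole (a point): Centre of the 23 x 23 mm hole in the top wall of the extension's tube, at the tube's top surface, 41 mm behind the mouth, whose top edge has an upturned lip 10 mm high; axes as ext_mid.
- ext_plate (a point): Centre of the top face of the extension's wooden plate: 80 (x) x 76 x 4 mm, 44 mm above the tube's underside, 57 mm from ext_mid away from the mouth; its outer edge lies 2 mm short of the tube's closed end. Axes as ext_mid.
- carton_mid (a point): Centre of the slim biscuit carton, white and brown paperboard, 44 mm (x) x 110 mm (y) x 60 mm high, about 0.18 kg; at the start it stands in the stand's channel, long side along it, in front of the stub.
- jar_mid (a point): Centre (43 mm above its foot) of the closed round amber glass jar with a metal lid, 58 mm diameter, 86 mm high, about 0.3 kg, standing on the counter; the only jar there.
- mug: White mug, 72 mm diameter, 85 mm high, bystander. Origin under its centre.
- packs: Stack of three loaf packs, 100 x 160 mm, 103 mm high, bystander. Origin under its centre.
- spatula: Spatula lying on the counter, bystander. Origin near its middle, on the counter.
Mind the look-alikes: they are no part of the job. Leave any blue look-alike of the part that bears carton_mid alone.

How it is judged (in metres and radians):
On the way, in this order (a step that is already met when the one before it is completed fails the run):
1. the carton stands upright on the stand's deck, let go (x of carton_mid in the frame of stand between -0.07 and 0.07 m and y of carton_mid in the frame of stand between 0.01 and 0.15 m and z of carton_mid in the frame of stand between 0.073 and 0.083 m and angle between carton_mid's own z axis and vertical below 0.1 rad and contact force between the fingers and carton below 0.2 N), for 0.2 s.
2. the extension lies in the channel, in line with the stub and not yet on it, let go (x of ext_mid in the frame of stand between -0.005 and 0.005 m and z of ext_mid in the frame of stand between 0.021 and 0.028 m and angle between the y axis of ext_mid and the y axis of stand, either way round below 0.06 rad and y of ext_mid in the frame of stand below -0.148 m and contact force between the fingers and extension below 0.2 N), for 0.2 s.
3. the extension is fully home on the stub and the button is out through its hole (x of ext_hole in the frame of stand between -0.005 and 0.005 m and y of ext_hole in the frame of stand between -0.049 and -0.041 m and z of ext_hole in the frame of stand between 0.04 and 0.049 m and angle between the y axis of ext_hole and the y axis of stand, either way round below 0.06 rad and value of joint button below 0.002 m), for 0.2 s.
At the end, for the whole second after the job is handed in: Carton upright on the deck; extension home on the stub (hole within 4 mm along and 5 mm across of the button, in line within 0.06 rad) with the button out; jar upright on the plate, axis within 35 mm of its centre (upright: within 0.1 rad); all released and at rest (all of step 1 and all of step 3 and horizontal distance between jar_mid and ext_plate below 0.035 m and z of jar_mid in the frame of ext_plate between 0.038 and 0.048 m and angle between jar_mid's own z axis and vertical below 0.1 rad and contact force between the fingers and extension below 0.2 N and contact force between the fingers and jar below 0.2 N and linear speed of each of jar, extension, carton below 0.02 m/s); the robot touches nothing.
It fails at once if a bystander (mug, loaf packs or spatula) is moved more than 40 mm (distance of any of mug, packs, spatula from where it was at the start of the episode above 0.04 m).
It also fails if it takes over 72 s, if anything falls off the work surface, if the arm or the gripper's body presses on something with over 40 N, if the wrist force passes 120 N, or if a joint passes its speed limit or range.

## Working session

There is one attempt and no reset: what is moved stays moved. The work goes in short steps, Python scripts to look and compute and a tool call to move; the robot and the scene stay as the last step left them, time stands still between calls to the robot, and variables do not carry over. Pictures are saved under pics/ and viewed, about 8 in all and at most 12, crops included, and the job is handed in when it is done.

Besides the shell and the picture viewer there is one more tool, called after "Call:" in YAML: its name, and indented under it one key for each argument. drive_tool: Moves the arm, as the interface text tells. Its arguments: {"type":"object","properties":{"deltas":{"type":"array"},"jaw":{"type":"number"},"force":{"type":"number"}},"required":["deltas"]}

```bash
ls; mkdir -p pics; cat > h.py <<'E'
from rig import r,cams,job
import numpy as np,cv2
def grab(n):
    p,d=cams.grab_frame(n); np.savez('/tmp/%s.npz'%n,p=p,d=d); return p,d
def load(n):
    z=np.load('/tmp/%s.npz'%n); return z['p'],z['d']
def cloud(n,d):
    c=cams.camera_params(n); v,u=np.mgrid[:480,:640]
    X=np.stack([(u-c['cx'])/c['fx']*d,(v-c['cy'])/c['fy']*d,d],-1)
    W=(X-np.array(c['t']))@np.array(c['R']); W[d<=0]=np.nan; return W
E
python3 - <<'E'
from h import *
for n in('scene','top'):
    p,d=grab(n); cv2.imwrite(f'pics/{n}0.png',p[...,::-1])
    c=cams.camera_params(n); print(n,c['fx'],-np.array(c['R']).T@c['t'],np.array(c['R'])[2])
print(r.sense())
E
```

```text
pics
scene 528.3878666117905 [1175.62929629  107.37798634  855.32519413] [-0.63501148 -0.09322591 -0.7668568 ]
top 546.658633491463 [ 412.07251277  -16.76476725 1463.44583552] [ 0.06381131  0.01975362 -0.99776646]
{'clock': 0.1, 'qpos': array([ 1.14361695e+00,  3.53614820e-01,  1.63406504e+00, -2.11828526e-05,
        1.15517525e+00, -2.41986978e-03]), 'qvel': array([ 0.00153036, -0.00058798, -0.00166206,  0.00044734, -0.00031802,
       -0.00145299]), 'joint_efforts': array([ 1.29634373e-03, -6.06363630e+01, -3.42819428e+01,  2.15653326e-04,
        3.74945361e-03,  4.20210085e-06]), 'eef_pos': array([257.41366728, 569.086717  , 247.612032  ]), 'tcp_rot': array([-3.14033016e+00,  1.63136339e-05,  2.71684172e+00]), 'contact_force': array([-0.55091452, -0.61874669, -0.49431926]), 'wrist_torque': array([-0.054674  , -0.01574107,  0.01390948]), 'opening': 1.0016768560640201}
```

View pics/top0.png

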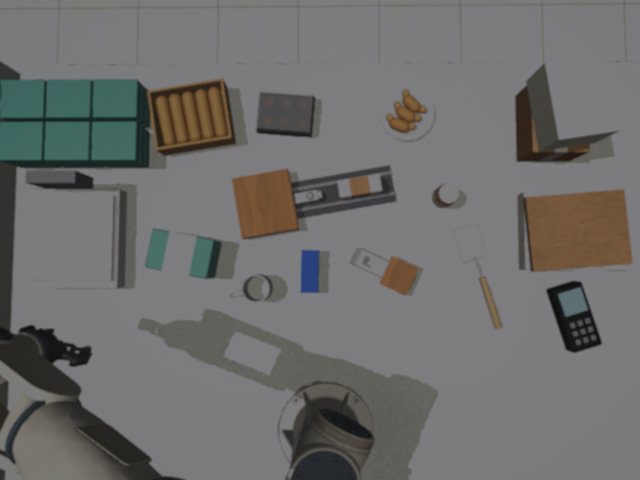

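View pics/scene0.png

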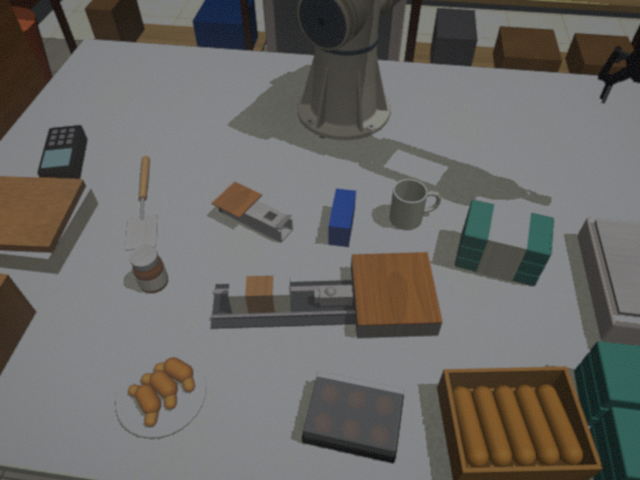

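Top view: carton, white/brown, in the channel at (360,186); deck (265,204); extension (385,270) with its plate at (400,276) and mouth at (355,258); jar (448,195). Carton candidates are the white/brown one at (360,186), the blue look-alike at (310,271), and the white box in the packs at (183,254, the bystander). I choose the one in the channel. The other wooden plates (the deck and the board at (578,230)) are not the extension.

```bash
cat > m.py <<'E'
from h import *
def rect(W,m,name,z=None):
    P=W[m]; P=P[~np.isnan(P[:,0])]; b=cv2.minAreaRect(P[:,:2].astype(np.float32))
    print(name,len(P),'c',np.round(b[0],1),'size',np.round(b[1],1),'ang',round(b[2],2),'zmed',np.round(np.median(P[:,2]),1)); return P
def blob(m,seed):
    n,l=cv2.connectedComponents(m.astype(np.uint8)); s=l[seed[1]-3:seed[1]+4,seed[0]-3:seed[0]+4]; s=s[s>0]
    return l==np.bincount(s).argmax() if len(s) else l<0
E
python3 - <<'E'
from m import *
p,d=load('top'); W=cloud('top',d); z=W[...,2]
for n,s in dict(deck=(265,204),carton=(360,186),plate=(400,276),jar=(448,195),tube=(368,262),mug=(258,288),blue=(310,271),stub=(310,197)).items():
    print(n,np.round(W[s[1],s[0]],1),p[s[1],s[0]])
rect(W,blob((abs(z-48)<5),(265,204)),'deck')
rect(W,blob((abs(z-64)<6),(360,186)),'carton')
hsv=cv2.cvtColor(p,cv2.COLOR_RGB2HSV)
wood=(hsv[...,1]>120)&(hsv[...,0]<20)
rect(W,blob(wood,(400,276)),'plate')
rect(W,blob(wood,(265,204)),'deckwood')
rect(W,blob(z>25,(385,270)),'ext')
rect(W,blob(z>75,(448,195)),'jar')
cv2.imwrite('pics/crop1.png',cv2.resize(p[150:310,230:480,::-1],None,fx=3.2,fy=3.2,interpolation=cv2.INTER_CUBIC))
E
```

```text
deck [587.8 158.   49.8] [110  76  47]
carton [633.2 -89.1  58.6] [117  90  64]
plate [ 401.  -191.8   47.4] [110  78  51]
jar [ 605.2 -309.1   88.5] [125 123 124]
tube [ 437.8 -112.7    0.9] [118 118 120]
mug [368.2 180.9   2.1] [102 103  95]
blue [413.6  39.7  61.2] [ 41  65 124]
stub [606.5  40.8  46.1] [110 108 108]
deck 3142 c [591.2 159.7] size [160.7 150.5] ang 9.92 zmed 47.6
carton 711 c [634.7 -87.2] size [ 45.4 109.9] ang 9.18 zmed 63.6
plate 797 c [ 402.  -189.4] size [72.5 74.2] ang 65.43 zmed 44.0
deckwood 3330 c [589.9 158.7] size [157.5 147.2] ang 10.02 zmed 47.5
ext 1453 c [ 421.4 -148.7] size [170.   79.9] ang 65.0 zmed 42.7
jar 335 c [ 611.4 -310.9] size [50.6 50. ] ang 4.24 zmed 85.4
```

View pics/crop1.png

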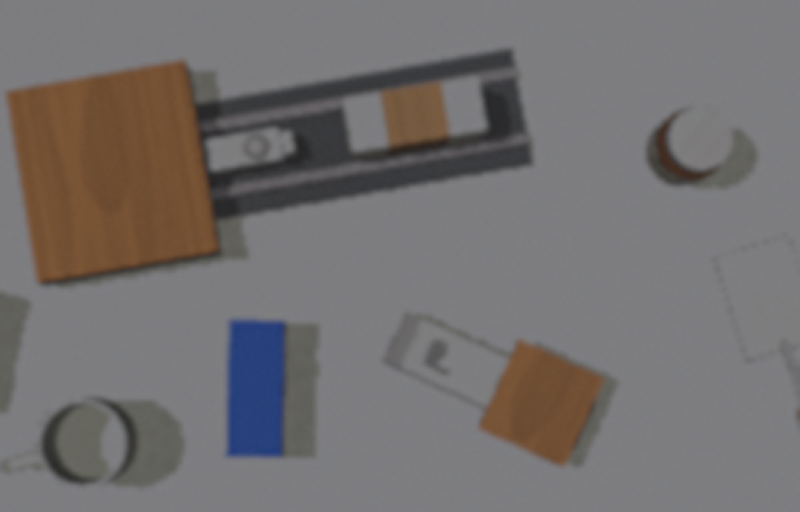

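The crop confirms it: the white/brown carton sits in the channel and the extension's mouth faces the deck. The measurements agree with the given sizes. The stand is yawed 9.95°, the carton is at (634.7,-87.2), ext_mid is at about (426.5,-137.8) with yaw -25°, and the jar is at (611.4,-310.9).

Call:
drive_tool:
  deltas:
    - [0,0,0,0.1215]
    - [0,0,0,0.1215]
    - [0,0,0,0.1215]
    - [0,0,0,0.1215]
    - [0,0,0,0.1215]
    - [0,0,0,0.1215]
    - [0,0,0,0.1215]
    - [0,0,0,0.1215]
  jaw: 0

```text
clock: 0.77
eef_pos: [257.5, 569.2, 247.9]
tcp_rot: [-3.141, 0.001, 1.739]
contact_force: [0.0, -0.1, -0.1]
opening: 1.002
```

Call:
drive_tool:
  deltas:
    - [-3.56,1.29,0,0]
    - [-3.56,1.29,0,0]
    - [-3.56,1.29,0,0]
    - [-3.56,1.29,0,0]
    - [-3.56,1.29,0,0]
    - [-3.56,1.29,0,0]
    - [-3.56,1.29,0,0]
    - [-3.56,1.29,0,0]
    - [-3.56,1.29,0,0]
    - [-3.56,1.29,0,0]

```text
clock: 1.6
eef_pos: [446.6, 239.3, 248.2]
tcp_rot: [-3.141, 0.0, 1.745]
contact_force: [0.3, -0.1, 0.2]
opening: 1.002
```

Call:
drive_tool:
  deltas:
    - [-3.56,1.29,0,0]
    - [-3.56,1.29,0,0]
    - [-3.56,1.29,0,0]
    - [-3.56,1.29,0,0]
    - [-3.56,1.29,0,0]
    - [-3.56,1.29,0,0]
    - [-3.56,1.29,0,0]
    - [-3.56,1.29,0,0]
    - [-3.56,1.29,0,0]
    - [-3.56,1.29,0,0]
    - [0,0,0,0]
    - [0,0,0,0]

```text
clock: 2.6
eef_pos: [635.2, -88.9, 247.4]
tcp_rot: [-3.141, -0.0, 1.742]
contact_force: [-0.1, 1.3, -0.3]
opening: 0.993
```

Call:
drive_tool:
  deltas:
    - [0.15,0,4,0]
    - [0,0,4,0]
    - [0,0,4,0]
    - [0,0,3,0]
    - [0,0,2.5,0]
    - [0,0,1.5,0]
    - [0,0,1,0]
    - [0,0,0,0]

```text
clock: 3.27
eef_pos: [632.8, -84.4, 46.2]
tcp_rot: [-3.138, -0.001, 1.746]
contact_force: [-0.3, 0.1, -0.5]
opening: 1.0
```

Call:
drive_tool:
  deltas:
    - [0,0,0,0]
    - [0,0,0,0]
    - [0,0,0,0]
    - [0,0,0,0]
    - [0,0,0,0]
    - [0,0,0,0]
    - [0,0,0,0]
    - [0,0,0,0]
    - [0,0,0,0]
  jaw: 1
  force: 30

```text
clock: 4.02
eef_pos: [635.7, -85.7, 49.8]
tcp_rot: [3.139, 0.001, 1.745]
contact_force: [-0.5, 1.5, 6.9]
opening: 0.514
```

Call:
drive_tool:
  deltas:
    - [0,0,-0.5,0]
    - [0,0,-1,0]
    - [0,0,-2,0]
    - [0,0,-3,0]
    - [0,0,-3,0]
    - [0,0,-1.5,0]
    - [0,0,-0.5,0]
    - [0,0,0,0]

```text
clock: 4.68
eef_pos: [635.4, -85.8, 165.2]
tcp_rot: [3.139, 0.001, 1.745]
contact_force: [-0.2, 0.4, -2.3]
opening: 0.514
```

Call:
drive_tool:
  deltas:
    - [1,0,0,0]
    - [2.5,0,0,0]
    - [3.5,0,0,0]
    - [3.8,0,0,0]
    - [3.8,0,0,0]
    - [3.8,0,0,0]
    - [3.5,0,0,0]
    - [2.3,0,0,0]
    - [1,0,0,0]
    - [0,0,0,0]
    - [0,0,0,0]

```text
clock: 5.6
eef_pos: [590.1, 162.7, 162.0]
tcp_rot: [-3.139, 0.001, 1.746]
contact_force: [0.8, -0.3, -2.1]
opening: 0.51
```

Call:
drive_tool:
  deltas:
    - [0,0,1.5,0]
    - [0,0,2,0]
    - [0,0,1.5,0]
    - [0,0,1,0]
    - [0,0,0.5,0]
    - [0,0,0.3,0]
    - [0,0,0.1,0]
    - [0,0,0,0]

```text
clock: 6.27
eef_pos: [591.4, 162.3, 94.6]
tcp_rot: [3.141, -0.0, 1.744]
contact_force: [0.5, -0.5, -2.2]
opening: 0.512
```

Call:
drive_tool:
  deltas:
    - [0,0,0.1,0]
    - [0,0,0,0]
    - [0,0,0,0]

```text
clock: 6.52
eef_pos: [591.4, 162.7, 93.9]
tcp_rot: [3.141, -0.0, 1.745]
contact_force: [-0.0, 0.1, -0.8]
opening: 0.513
```

Call:
drive_tool:
  deltas:
    - [0,0,0.1,0]
    - [0,0,0,0]
    - [0,0,0,0]

```text
clock: 6.77
eef_pos: [591.4, 162.7, 93.8]
tcp_rot: [3.141, -0.0, 1.745]
contact_force: [-3.1, -1.2, 10.2]
opening: 0.513
```

Call:
drive_tool:
  deltas:
    - [0,0,0,0]
    - [0,0,0,0]
    - [0,0,0,0]
    - [0,0,0,0]
    - [0,0,-0.5,0]
    - [0,0,-2,0]
    - [0,0,-4,0]
    - [0,0,-4,0]
    - [0,0,-2,0]
    - [0,0,0,0]
  jaw: 0

```text
clock: 7.6
eef_pos: [593.9, 163.3, 223.3]
tcp_rot: [3.133, -0.001, 1.745]
contact_force: [0.5, 0.4, 0.0]
opening: 0.999
```

Call:
drive_tool:
  deltas:
    - [-1.5,-1.1,0,0]
    - [-3.1,-2.5,0,0]
    - [-3.1,-2.5,0,0]
    - [-3.1,-2.5,0,0]
    - [-3.1,-2.5,0,0]
    - [-3.1,-2.5,0,0]
    - [-3.1,-2.5,0,0]
    - [-3.1,-2.5,0,0]
    - [-2.54,-1.9,0,0]
    - [-1,-1,0,0]
    - [0,0,0,0]

```text
clock: 8.52
eef_pos: [423.6, -140.0, 216.8]
tcp_rot: [-3.14, -0.0, 1.742]
contact_force: [0.4, 0.6, -0.2]
opening: 0.999
```

Call:
drive_tool:
  deltas:
    - [0,0,0,0.1222]
    - [0,0,0,0.1222]
    - [0,0,0,0.1222]
    - [0,0,0,0.1222]
    - [0,0,0,0.1222]
    - [0,0,0,0]
    - [0,0,0,0]

```text
clock: 9.1
eef_pos: [425.8, -137.4, 217.0]
tcp_rot: [-3.141, -0.0, 1.138]
contact_force: [-0.0, 0.1, 0.8]
opening: 1.0
```

```bash
python3 - <<'E'
from m import *
p,d=grab('top'); W=cloud('top',d); z=W[...,2]
rect(W,(z>95)&(z<120)&(W[...,1]>60)&(W[...,1]<260)&(W[...,0]>480)&(W[...,0]<700),'carton')
rect(W,blob(abs(z-48)<5,(240,200)),'deck')
p,d=grab('scene'); cv2.imwrite('pics/s1.png',p[...,::-1])
print(r.sense()['eef_pos'],r.sense()['tcp_rot'])
E
```

```text
carton 804 c [590.9 160.9] size [ 46.3 110.4] ang 8.8 zmed 107.6
deck 2321 c [591.5 158.7] size [161.  152.1] ang 9.83 zmed 47.7
[ 425.73051459 -137.64519     217.12759797] [-3.14131355e+00 -2.99821243e-05  1.13807254e+00]
```

View pics/s1.png

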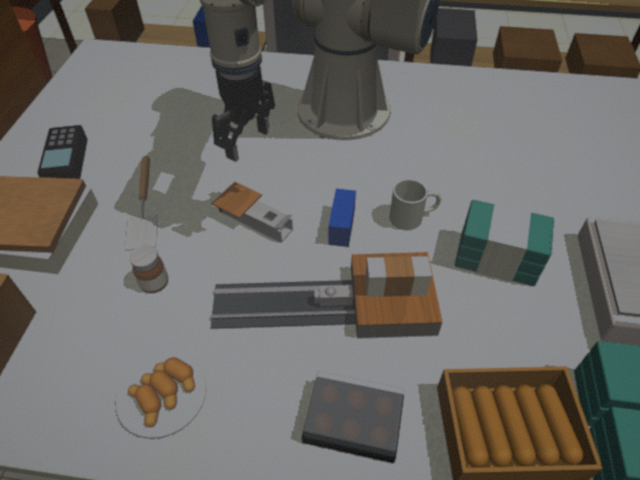

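Scene view: the carton stands upright on the deck (pixel 398,275) and the channel is clear. Next I grasp the extension, high enough for the fingertips to clear the rails.

Call:
drive_tool:
  deltas:
    - [0.3,0.1,4,0]
    - [0,0,4,0]
    - [0,0,4,0]
    - [0,0,3,0]
    - [0,0,2,0]
    - [0,0,1,0]
    - [0,0,0.7,0]
    - [0,0,0,0]
    - [0,0,0,0]

```text
clock: 9.95
eef_pos: [428.4, -135.9, 30.9]
tcp_rot: [3.141, -0.0, 1.135]
contact_force: [0.6, -0.7, -0.4]
opening: 0.998
```

Call:
drive_tool:
  deltas:
    - [0,0,0,0]
    - [0,0,0,0]
    - [0,0,0,0]
    - [0,0,0,0]
    - [0,0,0,0]
    - [0,0,0,0]
    - [0,0,0,0]
    - [0,0,0,0]
    - [0,0,0,0]
  jaw: 1
  force: 70

```text
clock: 10.7
eef_pos: [428.3, -135.9, 31.3]
tcp_rot: [3.14, -0.0, 1.134]
contact_force: [-2.2, -0.6, 11.0]
opening: 0.503
```

Call:
drive_tool:
  deltas:
    - [0,0,-0.5,0]
    - [0,0,-1,0]
    - [0,0,-2,0]
    - [0,0,-3,0]
    - [0,0,-2,0]
    - [0,0,-1,0]
    - [0,0,-0.5,0]
    - [0,0,0,0]

```text
clock: 11.37
eef_pos: [428.1, -135.8, 131.1]
tcp_rot: [3.14, -0.0, 1.134]
contact_force: [-0.9, 1.2, -4.1]
opening: 0.502
```

Call:
drive_tool:
  deltas:
    - [0,0,0,-0.06]
    - [0,0,0,-0.11]
    - [0,0,0,-0.11]
    - [0,0,0,-0.11]
    - [0,0,0,-0.11]
    - [0,0,0,-0.08]
    - [0,0,0,-0.03]
    - [0,0,0,0]
    - [0,0,0,0]

```text
clock: 12.12
eef_pos: [427.0, -135.5, 129.2]
tcp_rot: [-3.14, -0.001, 1.743]
contact_force: [0.9, -0.4, -3.2]
opening: 0.503
```

Call:
drive_tool:
  deltas:
    - [0.1,1,0,0]
    - [0.3,2.5,0,0]
    - [0.4,3.5,0,0]
    - [0.5,3.7,0,0]
    - [0.4,3.5,0,0]
    - [0.4,3.5,0,0]
    - [0.25,2.2,0,0]
    - [0.15,1.2,0,0]
    - [0,0,0,0]
    - [0,0,0,0]
    - [0,0,0,0]

```text
clock: 13.03
eef_pos: [630.3, -74.7, 129.5]
tcp_rot: [-3.14, -0.0, 1.743]
contact_force: [-1.2, -0.9, -2.5]
opening: 0.496
```

```bash
python3 - <<'E'
from m import *
e=np.array([np.r_[r.sense()['eef_pos'],r.sense()['tcp_rot'][2]]])[0]; print(e)
t=np.radians(9.95); X=np.array([np.cos(t),np.sin(t)]);Y=np.array([-np.sin(t),np.cos(t)]);O=np.array([591.3,159.3])-75*Y
print('tcp stand',(e[:2]-O)@X,(e[:2]-O)@Y,np.degrees(e[3])-90)
p,d=grab('scene'); cv2.imwrite('pics/s2.png',p[...,::-1])
p,d=grab('top');W=cloud('top',d);S=np.stack([(W[...,:2]-O)@X,(W[...,:2]-O)@Y,W[...,2]],-1)
# rails/plate edges from first picture
p0=np.load('/tmp/top.npz')
m=(S[...,1]<-75)&(S[...,1]>-270)&(abs(S[...,0])<90)&(S[...,2]>100)&(S[...,2]<160)
P=S[m]; b=cv2.minAreaRect(P[:,:2].astype(np.float32)); print(len(P),b)
# stub top
m=(S[...,1]<-8)&(S[...,1]>-62)&(abs(S[...,0])<30)&(S[...,2]>33)&(S[...,2]<52)
P=S[m]; print('stub x range',np.percentile(P[:,0],[1,50,99]),len(P))
E
```

```text
[630.31513793 -74.68492305 129.51464888   1.74342047]
tcp stand -2.0016438821717877 -162.20691099176162 9.890635129835104
420 ((-17.73807144165039, -168.9070587158203), (113.91270446777344, 47.14149475097656), 75.1579818725586)
stub x range [-13.30903273  -0.98906191  12.6116396 ] 198
```

View pics/s2.png

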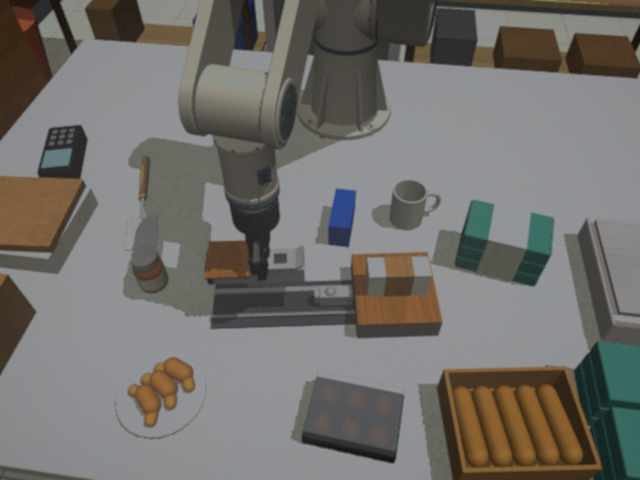

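The extension is held level and in line above the channel (plate at pixel 230,260, mouth at 298,258). I lower it.

Call:
drive_tool:
  deltas:
    - [0,0.15,1.5,0]
    - [0,0,2.5,0]
    - [0,0,2,0]
    - [0,0,1,0]
    - [0,0,0.7,0]
    - [0,0,0.4,0]
    - [0,0,0,0]
    - [0,0,0,0]

```text
clock: 13.8
eef_pos: [633.3, -74.7, 50.1]
tcp_rot: [3.141, 0.0, 1.744]
contact_force: [-0.1, -0.1, -2.8]
opening: 0.5
```

Call:
drive_tool:
  deltas:
    - [0,0,0.3,0]
    - [0,0,0.3,0]
    - [0,0,0.2,0]
    - [0,0,0.1,0]
    - [0,0,0,0]
    - [0,0,0,0]

```text
clock: 14.3
eef_pos: [632.8, -74.5, 40.2]
tcp_rot: [-3.141, -0.0, 1.744]
contact_force: [-0.9, -0.3, -3.1]
opening: 0.5
```

Call:
drive_tool:
  deltas:
    - [0,0,0.2,0]
    - [0,0,0.1,0]
    - [0,0,0,0]
    - [0,0,0,0]

```text
clock: 14.63
eef_pos: [632.7, -74.5, 37.2]
tcp_rot: [-3.141, -0.0, 1.744]
contact_force: [0.1, -0.4, -3.2]
opening: 0.497
```

Call:
drive_tool:
  deltas:
    - [0,0,0.1,0]
    - [0,0,0,0]
    - [0,0,0,0]

```text
clock: 14.88
eef_pos: [632.8, -74.5, 36.2]
tcp_rot: [-3.142, -0.0, 1.744]
contact_force: [0.3, -0.2, -3.7]
opening: 0.499
```

Call:
drive_tool:
  deltas:
    - [0,0,0.1,0]
    - [0,0,0,0]
    - [0,0,0,0]

```text
clock: 15.13
eef_pos: [633.0, -74.6, 35.4]
tcp_rot: [3.141, 0.0, 1.744]
contact_force: [-0.7, -0.3, -2.1]
opening: 0.499
```

Call:
drive_tool:
  deltas:
    - [0,0,0,0]
    - [0,0,0,0]
    - [0,0,0,0]
    - [0,0,0,0]
    - [0,0,0,0]
    - [0,0,-0.5,0]
    - [0,0,-1.5,0]
    - [0,0,-3,0]
    - [0,0,-3,0]
    - [0,0,-1,0]
    - [0,0,0,0]
  jaw: 0

```text
clock: 16.05
eef_pos: [634.9, -74.8, 128.8]
tcp_rot: [3.136, 0.002, 1.744]
contact_force: [0.1, -1.1, -0.6]
opening: 1.004
```

Call:
drive_tool:
  deltas:
    - [-1,0,0,0]
    - [-2.5,0,0,0]
    - [-3.5,0,0,0]
    - [-3.5,0,0,0]
    - [-2,0,0,0]
    - [-1,0,0,0]
    - [0,0,0,0]
    - [0,0,0,0]
    - [0,0,0,0]
    - [0,0,0,0]
    - [0,0,0,0]
  jaw: 1
  force: 30

```text
clock: 16.97
eef_pos: [656.0, -206.2, 125.3]
tcp_rot: [-3.141, -0.0, 1.745]
contact_force: [0.1, 1.0, -0.0]
opening: 0.001
```

```bash
cat >> m.py <<'E'
t=np.radians(9.95); X=np.array([np.cos(t),np.sin(t)]);Y=np.array([-np.sin(t),np.cos(t)]);O=np.array([591.3,159.3])-75*Y
def stand(W): return np.stack([(W[...,:2]-O)@X,(W[...,:2]-O)@Y,W[...,2]],-1)
E
python3 - <<'E'
from m import *
s=r.sense(); print('tcp stand',stand(s['eef_pos']),s['opening'],s['clock'])
p,d=grab('scene'); S=stand(cloud('scene',d))
hsv=cv2.cvtColor(p,cv2.COLOR_RGB2HSV)
wood=(hsv[...,1]>110)&(hsv[...,0]<20)&(S[...,1]<-150)&(S[...,1]>-290)&(abs(S[...,0])<60)&(S[...,2]>40)&(S[...,2]<56)
P=S[wood]; b=cv2.minAreaRect(P[:,:2].astype(np.float32)); print(len(P),b,np.median(P[:,2]))
cv2.imwrite('pics/s3.png',cv2.resize(p[180:360,130:450,::-1],None,fx=2.5,fy=2.5))
E
```

```text
tcp stand [   0.53578455 -296.17165096  125.25372266] 0.0006889718860521567 16.9667
1385 ((1.3210906982421875, -220.96786499023438), (81.4168930053711, 75.92272186279297), 0.7319496870040894) 47.26487451696697
```

View pics/s3.png

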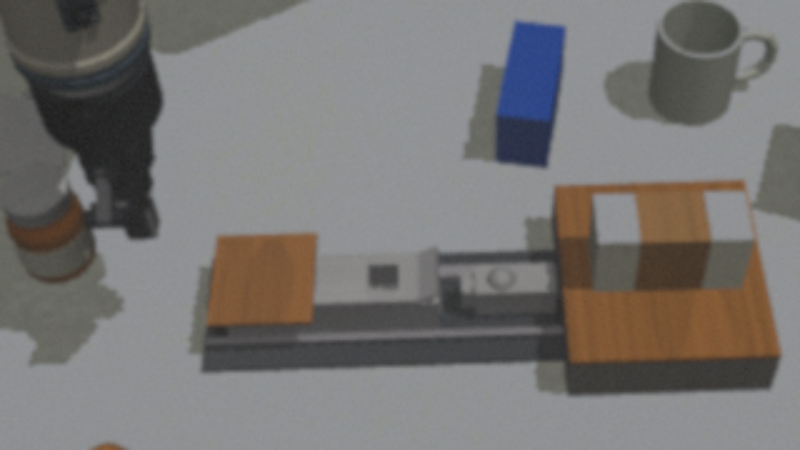

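The crop shows the extension lying in the channel right way up (plate at (265,280), lip at (428,275)), clear of the stub, with plate z at 47.3 (expected 48). Now I push on its closed end.

Call:
drive_tool:
  deltas:
    - [0,0,2,0]
    - [0,0,3,0]
    - [0,0,2.5,0]
    - [0,0,1.5,0]
    - [0,0,0.6,0]
    - [0,0,0,0]
    - [0,0,0,0]

```text
clock: 17.6
eef_pos: [656.6, -207.5, 30.0]
tcp_rot: [3.141, 0.0, 1.744]
contact_force: [-0.2, 0.1, -0.6]
opening: -0.003
```

Call:
drive_tool:
  deltas:
    - [0.5,0,0,0]
    - [0.8,0,0,0]
    - [0.6,0,0,0]
    - [0.6,0,0,0]
    - [0.6,0,0,0]
    - [0.6,0,0,0]
    - [0.6,0,0,0]
    - [0,0,0,0]

```text
clock: 18.27
eef_pos: [648.4, -163.9, 29.3]
tcp_rot: [-3.141, -0.0, 1.744]
contact_force: [0.2, -0.3, 0.3]
opening: -0.0
```

Call:
drive_tool:
  deltas:
    - [0.5,0,0,0]
    - [0.5,0,0,0]
    - [0.5,0,0,0]
    - [0.5,0,0,0]
    - [0,0,0,0]

```text
clock: 18.68
eef_pos: [644.8, -144.4, 29.1]
tcp_rot: [-3.141, -0.001, 1.744]
contact_force: [0.1, 0.2, 0.3]
opening: 0.002
```

```bash
cat > c.py <<'E'
from m import *
s=r.sense(); print('tcp stand',stand(s['eef_pos']),s['contact_force'],s['clock'])
p,d=grab('scene'); S=stand(cloud('scene',d))
hsv=cv2.cvtColor(p,cv2.COLOR_RGB2HSV)
wood=(hsv[...,1]>110)&(hsv[...,0]<20)&(S[...,1]<-80)&(S[...,1]>-290)&(abs(S[...,0])<60)&(S[...,2]>40)&(S[...,2]<56)
P=S[wood]; b=cv2.minAreaRect(P[:,:2].astype(np.float32)); print(len(P),b,np.median(P[:,2]))
cv2.imwrite('pics/s4.png',cv2.resize(p[180:360,130:450,::-1],None,fx=2.5,fy=2.5))
E
python3 c.py
```

```text
tcp stand [   0.24034542 -233.34462667   29.12833016] [0.06797136 0.15733581 0.31965003] 18.6833
1404 ((1.221771240234375, -182.69512939453125), (77.691650390625, 81.60753631591797), 88.5843276977539) 47.37814445238074
```

Call:
drive_tool:
  deltas:
    - [0.3,0,0,0]
    - [0.4,0,0,0]
    - [0.4,0,0,0]
    - [0.4,0,0,0]
    - [0.4,0,0,0]
    - [0.4,0,0,0]
    - [0.2,0,0,0]

```text
clock: 19.32
eef_pos: [640.7, -120.2, 29.2]
tcp_rot: [-3.141, -0.0, 1.744]
contact_force: [1.3, -1.9, -1.8]
opening: -0.002
```

Call:
drive_tool:
  deltas:
    - [0.3,0,0,0]
    - [0.4,0,0,0]
    - [0.4,0,0,0]
    - [0.3,0,0,0]
    - [0.2,0,0,0]

```text
clock: 19.73
eef_pos: [638.0, -104.5, 29.3]
tcp_rot: [-3.141, -0.0, 1.744]
contact_force: [-0.0, -1.2, 0.2]
opening: -0.001
```

```bash
python3 c.py
```

```text
tcp stand [   0.44581145 -192.88193016   29.2932271 ] [-0.03688423 -1.20565539  0.23820908] 19.7333
1394 ((1.0042381286621094, -142.85531616210938), (81.02503967285156, 75.94483184814453), 0.32648974657058716) 47.85638518222838
```

Call:
drive_tool:
  deltas:
    - [0.3,0,0,0]
    - [0.3,0,0,0]
    - [0,0,0,0]

```text
clock: 20.03
eef_pos: [637.0, -98.5, 29.3]
tcp_rot: [-3.141, -0.0, 1.744]
contact_force: [0.0, 0.6, 0.2]
opening: -0.003
```

Call:
drive_tool:
  deltas:
    - [0.15,0,0,0]
    - [0.1,0,0,0]
    - [0,0,0,0]

```text
clock: 20.28
eef_pos: [636.7, -96.6, 29.3]
tcp_rot: [3.142, 0.0, 1.744]
contact_force: [0.1, 0.0, 0.2]
opening: -0.001
```

Call:
drive_tool:
  deltas:
    - [0.1,0,0,0]
    - [0,0,0,0]

```text
clock: 20.45
eef_pos: [636.5, -95.8, 29.3]
tcp_rot: [3.142, 0.0, 1.744]
contact_force: [0.8, -1.3, 0.5]
opening: 0.001
```

```bash
python3 c.py
```

```text
tcp stand [   0.47551455 -184.0434419    29.30752053] [ 0.83704186 -1.27260164  0.46857415] 20.45
1393 ((0.66046142578125, -134.08155822753906), (82.31670379638672, 75.85157012939453), 1.227081537246704) 47.214864961267274
```

View pics/s4.png

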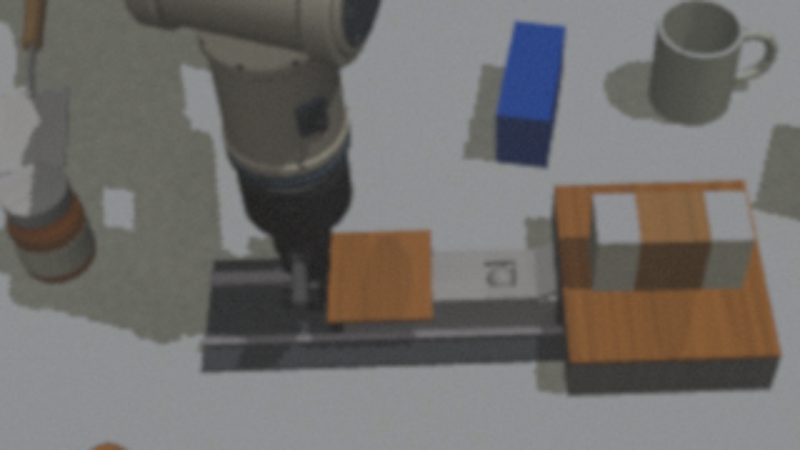

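Call:
drive_tool:
  deltas:
    - [0.1,0,0,0]
    - [0,0,0,0]

```text
clock: 20.67
eef_pos: [636.5, -95.0, 29.3]
tcp_rot: [3.141, 0.0, 1.744]
contact_force: [1.0, -3.0, -0.7]
opening: 0.003
```

The button shows in the hole (pixel 500,273) and the plate measures y = -134.1 (home = -134). I press gently to make sure it is against the collar.

Call:
drive_tool:
  deltas:
    - [0.1,0,0,0]
    - [0,0,0,0]
    - [0,0,0,0]

```text
clock: 20.92
eef_pos: [636.7, -94.8, 29.4]
tcp_rot: [3.141, 0.002, 1.744]
contact_force: [1.0, -8.6, -1.0]
opening: -0.002
```

Call:
drive_tool:
  deltas:
    - [0.1,0,0,0]
    - [0,0,0,0]
    - [0,0,0,0]

```text
clock: 21.17
eef_pos: [636.8, -94.8, 29.6]
tcp_rot: [3.14, 0.003, 1.744]
contact_force: [1.4, -12.1, -1.1]
opening: -0.001
```

Call:
drive_tool:
  deltas:
    - [-0.5,0,0,0]
    - [-1.5,0,0,0]
    - [-2,0,0,0]
    - [-1,0,-2,0]
    - [0,0,-4,0]
    - [0,0,-4,0]
    - [0,0,-4,0]
    - [0,0,-3,0]
    - [0,0,0,0]

```text
clock: 21.92
eef_pos: [648.1, -143.4, 206.9]
tcp_rot: [3.132, 0.004, 1.744]
contact_force: [1.4, 0.2, 0.5]
opening: 0.003
```

Call:
drive_tool:
  deltas:
    - [-1.5,-0.6,0,0]
    - [-3,-1.2,0,0]
    - [-3.5,-1.4,0,0]
    - [-3.5,-1.4,0,0]
    - [-2.5,-0.9,0,0]
    - [-1.2,-0.7,0,0]
    - [0,0,0,0]
    - [0,0,0,0]
    - [0,0,0,0]
  jaw: 0

```text
clock: 22.67
eef_pos: [609.4, -301.6, 198.5]
tcp_rot: [-3.141, -0.001, 1.744]
contact_force: [0.3, -1.1, 0.2]
opening: 1.0
```

```bash
python3 - <<'E'
from m import *
s=r.sense(); e=s['eef_pos'];print(e,s['opening'],'to go',stand(np.array([611.4,-310.9,0]))-stand(e))
p,d=grab('scene'); S=stand(cloud('scene',d)); 
c=cams.camera_params('scene')
m=(abs(S[...,0]+61.5)<60)&(abs(S[...,1]+391.6)<60)&(S[...,2]>80)&(S[...,2]<92)
P=S[m]; print(len(P),cv2.minEnclosingCircle(P[:,:2].astype(np.float32)) if len(P) else 0)
p,d=grab('top'); S=stand(cloud('top',d)); m=(abs(S[...,0])<60)&(S[...,1]<-90)&(S[...,1]>-180)&(S[...,2]>40)&(S[...,2]<54)
P=S[m]; print(len(P),cv2.minAreaRect(P[:,:2].astype(np.float32)))
m=(abs(S[...,0])<7)&(abs(S[...,1]+45)<7); print('button z top',np.nanpercentile(S[m][:,2],[50,95]))
E
```

```text
[ 609.41710635 -301.56847427  198.49415744] 0.9997240145628546 to go [   0.34068653   -9.53379108 -198.49415744]
497 ((-58.871585845947266, -389.0465393066406), 26.892457962036133)
914 ((-0.21820449829101562, -131.95130920410156), (83.34062957763672, 81.23222351074219), 89.53629302978516)
button z top [44.21561349 48.42890003]
```

Call:
drive_tool:
  deltas:
    - [-0.8,0.15,0,0]
    - [0,0,3,0]
    - [0,0,4,0]
    - [0,0,3.5,0]
    - [0,0,2.5,0]
    - [0,0,1.3,0]
    - [0,0,0.5,0]
    - [0,0,0,0]

```text
clock: 23.43
eef_pos: [612.7, -309.8, 50.7]
tcp_rot: [-3.141, -0.001, 1.744]
contact_force: [-0.1, -1.0, 0.3]
opening: 0.998
```

Call:
drive_tool:
  deltas:
    - [0,0,0,0]
    - [0,0,0,0]
    - [0,0,0,0]
    - [0,0,0,0]
    - [0,0,0,0]
    - [0,0,0,0]
    - [0,0,0,0]
    - [0,0,0,0]
  jaw: 1
  force: 35

```text
clock: 24.1
eef_pos: [613.7, -310.7, 53.7]
tcp_rot: [3.139, 0.002, 1.744]
contact_force: [-0.5, 0.7, 6.0]
opening: 0.662
```

Call:
drive_tool:
  deltas:
    - [0,0,-0.5,0]
    - [0,0,-1,0]
    - [0,0,-2,0]
    - [0,0,-3,0]
    - [0,0,-3,0]
    - [0,0,-2,0]
    - [0,0,-1,0]
    - [0,0,-0.5,0]
    - [0,0,0,0]
    - [0,0,0,0]

```text
clock: 24.93
eef_pos: [611.9, -309.7, 180.3]
tcp_rot: [-3.14, -0.001, 1.744]
contact_force: [-0.7, -0.2, -3.1]
opening: 0.659
```

Call:
drive_tool:
  deltas:
    - [1,0.2,0,0]
    - [2.2,0.5,0,0]
    - [3.2,0.75,0,0]
    - [3.5,0.85,0,0]
    - [3.5,0.85,0,0]
    - [3.5,0.85,0,0]
    - [3.3,0.8,0,0]
    - [2.8,0.65,0,0]
    - [1.7,0.4,0,0]
    - [0.95,0.23,0,0]
    - [0,0,0,0]
    - [0,0,0,0]

```text
clock: 25.93
eef_pos: [627.8, -46.7, 180.5]
tcp_rot: [-3.14, 0.0, 1.745]
contact_force: [0.3, -0.8, -3.5]
opening: 0.66
```

Call:
drive_tool:
  deltas:
    - [0,0,1,0]
    - [0,0,2,0]
    - [0,0,2,0]
    - [0,0,1.3,0]
    - [0,0,0.7,0]
    - [0,0,0.3,0]
    - [0,0,0,0]
    - [0,0,0,0]

```text
clock: 26.6
eef_pos: [628.8, -47.2, 108.8]
tcp_rot: [3.141, 0.0, 1.743]
contact_force: [0.3, 0.5, -2.1]
opening: 0.656
```

```bash
python3 - <<'E'
from m import *
s=r.sense(); print(stand(s['eef_pos']),s['contact_force'])
p,d=grab('scene'); cv2.imwrite('pics/s5.png',cv2.resize(p[180:360,130:450,::-1],None,fx=2.5,fy=2.5))
E
```

```text
[   1.25309509 -134.90454028  108.82291905] [ 0.32803607  0.47991163 -2.12858182]
```

View pics/s5.png

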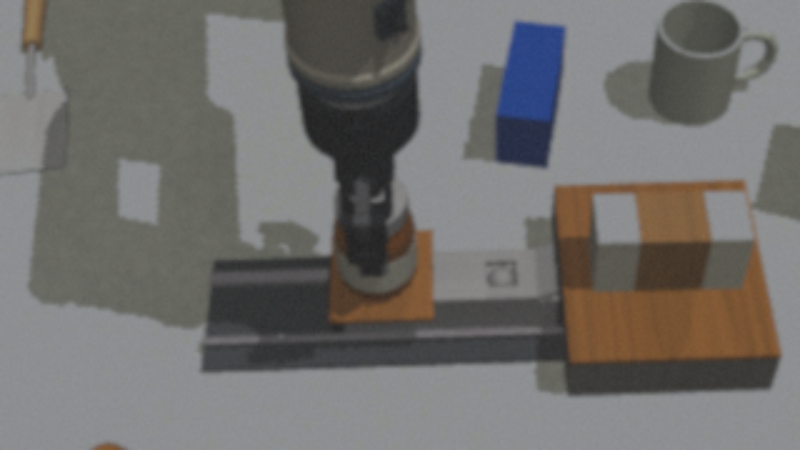

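The jar hangs upright over the middle of the plate (pixel 378,275). I lower it to contact.

Call:
drive_tool:
  deltas:
    - [0,0,0.3,0]
    - [0,0,0.2,0]
    - [0,0,0,0]
    - [0,0,0,0]

```text
clock: 26.98
eef_pos: [628.2, -46.9, 103.4]
tcp_rot: [3.142, -0.0, 1.744]
contact_force: [0.3, -0.8, -2.8]
opening: 0.663
```

Call:
drive_tool:
  deltas:
    - [0,0,0.15,0]
    - [0,0,0,0]
    - [0,0,0,0]

```text
clock: 27.23
eef_pos: [628.4, -46.9, 101.8]
tcp_rot: [3.141, 0.0, 1.744]
contact_force: [0.5, 0.1, -2.5]
opening: 0.659
```

Call:
drive_tool:
  deltas:
    - [0,0,0.1,0]
    - [0,0,0,0]
    - [0,0,0,0]

```text
clock: 27.48
eef_pos: [628.4, -46.8, 101.7]
tcp_rot: [3.141, 0.0, 1.744]
contact_force: [-3.2, 0.4, 5.9]
opening: 0.664
```

Call:
drive_tool:
  deltas:
    - [0,0,0,0]
    - [0,0,0,0]
    - [0,0,0,0]
    - [0,0,0,0]
    - [0,0,0,0]
    - [0,0,-0.5,0]
    - [0,0,-1.5,0]
    - [0,0,-3,0]
    - [0,0,-4,0]
    - [0,0,-3,0]
    - [0,0,-2,0]
    - [0,0,0,0]
  jaw: 0

```text
clock: 28.48
eef_pos: [630.8, -47.1, 246.6]
tcp_rot: [3.134, 0.002, 1.744]
contact_force: [0.6, 0.4, 0.6]
opening: 0.998
```

Call:
drive_tool:
  deltas:
    - [-2,-1,0,0]
    - [-3,-2.5,0,0]
    - [-3,-2.5,0,0]
    - [-3,-2.5,0,0]
    - [-3,-2.5,0,0]
    - [-2,-1,0,0]
    - [0,0,0,0]
    - [0,0,0,0]
    - [0,0,0,0]

```text
clock: 29.23
eef_pos: [537.6, -224.7, 240.4]
tcp_rot: [-3.141, -0.001, 1.743]
contact_force: [-0.4, -1.2, 0.2]
opening: 0.999
```

```bash
python3 - <<'E'
from m import *
s=r.sense(); print(s['contact_force'],s['clock'],s['opening'])
for n in('scene','top'):
    p,d=grab(n); S=stand(cloud(n,d))
    def f(x,y,w,z0,z1):
        P=S[(abs(S[...,0]-x)<w)&(abs(S[...,1]-y)<w)&(S[...,2]>z0)&(S[...,2]<z1)]
        return len(P),np.round(cv2.minAreaRect(P[:,:2].astype(np.float32))[0],1) if len(P)>4 else 0,np.round(np.median(P[:,2]),1) if len(P) else 0
    print(n,'jar',f(0,-134,50,124,145),'plate',f(0,-134,60,43,53),'carton',f(0,77,75,100,118))
    cv2.imwrite(f'pics/f{n}.png',cv2.resize(p[180:360,130:450,::-1] if n=='scene' else p[130:310,200:520,::-1],None,fx=2.5,fy=2.5))
E
```

```text
[-0.43325099 -1.24166676  0.21767375] 29.2333 0.9994390270008874
scene jar (617, array([   1.5, -132.4]), np.float64(133.0)) plate (803, array([   1.3, -122.8]), np.float64(47.1)) carton (1380, array([-0.6, 79.1]), np.float64(107.4))
top jar (347, array([  -1.2, -135.8]), np.float64(133.4)) plate (443, array([  -0.8, -123.7]), np.float64(47.4)) carton (785, array([-0.5, 76.7]), np.float64(107.6))
```

View pics/fscene.png

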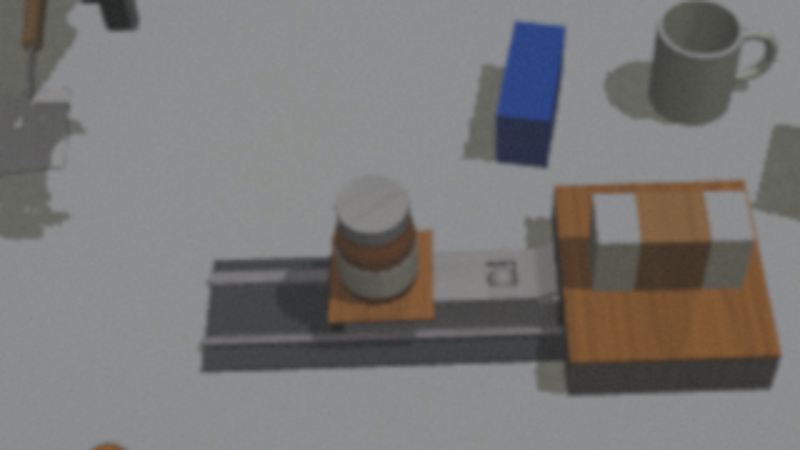

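The jar stands on the plate (pixel 375,240), the button is centred in its hole (502,273), the carton is on the deck (672,240), and the gripper is clear.

```bash
python3 -c "
from rig import job
print(job.sign_off())"
```

```text
the job is handed in; nothing more can be done
None
```

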